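# Check the register pins with the awl and poise it over the plate's hole

### The arm

A 6-joint arm with a two-finger parallel gripper is mounted at the origin on the work surface. World frame = base frame: x ahead of the robot, y to its left, z up, the work surface at z = 0. Lengths are in m, angles in rad, forces in N, time in s.
With the tool pointing down it reaches from about 0.4 to 0.825 m from the base axis. Payload 7 kg.
Tool frame: the origin (TCP) lies midway between the tips of the shut fingers; the grasp point (between the pads) lies 19 mm behind it; z points along the fingers, y is the line along which they close (so a half turn about z gives the same grasp; the last joint's range is limited). The gripper opens to 88 mm and grips with 3 to 60 N. Pads are 19 mm wide; open, the fingers measure 130 mm over their backs; the gripper's body (78 mm by 193 mm) begins 47 mm behind the grasp point.
Start: joints at [1.557, 0.359, 0.012, 0, -1.224, -0.288], TCP at [0.201, 0.644, 0.227] pointing down, gripper open.
Joint ranges: [-3.07, 3.07], [-1.43, 2.12], [-1.02, 1.25], [-3.03, 1.67], [-3.05, -0], [-3.03, 3.03]. Speed limits (rad/s): [2.39, 2.39, 3.01, 3.14, 3.14, 3.14].

### API

Orientations are given as a unit quaternion [x, y, z, w].
In Python, from rig import bot gives the robot as it stands.
- The arm moves only by the tool carry_out, never from a script. Its argument "motion" is a list of rows, each a list of 4 numbers: the shift along the tool's x, y, z in m, then the turn about the tool's z in rad. A call has 1 to 12 rows; each row is the pose to reach, as a shift and turn from the pose commanded when the call began, along the tool's axes at that moment; what a row does not reach only later rows make up. A row lasts 1/10 s, in which the tool goes at most 50 mm and 8.59 degrees, less where a joint would pass 70% of its speed; a pose out of reach is approached as far as the arm can. A call with a gripper value outside its range is refused whole. "grip" is the finger opening in m, from 0 to 0.0876, set as the call begins (left out, the last holds). The fingers move at their own pace and stop on an object; "force" is the grip in N (left out, the last holds). Time passes only in rows, so rows that repeat a pose let the fingers close. It gives the time, the measured TCP pose, the force, the opening and the grip force at its end, in the units of the state.
- bot.get_obs(): the state, without advancing time (a new reading comes with each control period).
- bot.read_camera(name): name is "scene" or "top" or "wrist"; returns a dict with "image" (400x640x3 uint8, red, green, blue), "camera_matrix" (3x3 intrinsics, pixels), "distortion" ([k1, k2, p1, p2, k3] as OpenCV has them; the pictures are not rectified), "R" (3x3) and "t" (3): a world point X has camera coordinates R X + t; the wrist camera has in their place "mount" (4x4, takes a point from camera to tool coordinates, whose origin is the TCP and whose axes are the flange's). Camera axes: x right, y down, z forward; pixel columns grow to the right and rows downward; lengths in m; the calibration is good to about 2 mm. A picture is of the moment at which its call begins: read the wrist's pose just before it. There is no depth.
- bot.job_done(): hands the job in; it is judged then, once.
Trained networks look in the newest picture that a camera, given by its name, has taken for a name from the list of things; names that differ only in an ending like _2 or _b are one class to them, and where a whole thing is asked for, a point or a joint stands for the part that bears it (a point fixed in the world has none). Each returns a list of dicts, best first, with "score" (0 to 1); they miss things now and then, are a little off and sometimes report something else, mostly with a low value. They report only what shows in the picture. A call takes as long as a camera call.
- bot.recognise(label, camera): "extent" ([centre column, centre row, width, height] in pixels, round what is visible of it).
- bot.cut_out(label, camera): "mask" (400x640 bool, what is visible of it) and "extent" ([centre column, centre row, width, height] in pixels, round what is visible of it).
The state is a dict: "t": time; "joint_positions": joint angles; "joint_vel": joint speeds; "joint_torque": joint torques, N m; "eef_pos": TCP position; "tcp_rot": TCP orientation; "ft_force": force on the tool from outside, world axes, zero at the start; "torque": the same for the moment, N m; "width": finger opening in m; "gripper_force": force on a finger pad.
Only numpy, scipy, OpenCV 4.12 (cv2) and the standard library are available. Lean on these libraries where they do the work, as an engineer would, in place of code of your own. Each camera call takes 0.05 s, during which the arm holds its last target. There are 200 camera calls.

### The job

Take the awl out of its wooden stand and touch its point onto the top of the round register pin, then onto the top of the oblong one. Then carry it over the wooden hand rest to the copper plate and finish still holding it there, upright and motionless, with its point centred over the plate's hole and about 1 cm above the plate's surface, never touching the plate; leave the hand rest and the other things on the table undisturbed.

Things in the scene. Friction and masses are not known exactly. Their poses are not given: they have to be found in the camera images.
- awl_grip (a point): Centre of the awl's dark wooden handle, 26 x 26 mm square, 68 mm long. The awl is rigid, 128 mm long, about 90 g (varies). It starts upright, point down, loose in the stand's hole, the handle's underside resting on the stand's top, so the whole handle stands clear and this point is 104 mm above the table. z runs up the handle; x and y are square to its flat sides, parallel to the stand's.
- awl_tip (a point): The awl's point: centre of its blunt 4 mm end, 94 mm below awl_grip along the awl's -z. The steel shank under the handle is 8 mm thick and 60 mm long and tapers over its last 18 mm. Same axes as awl_grip.
- stand: Pale wooden block, 70 x 70 x 70 mm, fixed to the table, with an upright round hole (15 mm wide, right through) in the middle of its top, where the awl's shank stands. Origin at the centre of its underside, z up, x and y along its sides. The point is clear of the block once the awl is raised 60 mm.
- pin_round (a point): Centre of the top of the round register pin: a steel cylinder 20 mm across, 15 mm high, in the middle of a flat steel tab 80 x 44 x 5 mm fixed to the table. The pin's top is flat, rigid, 20 mm above the table. z up, x along the tab's length.
- pin_oblong (a point): Centre of the top of the oblong register pin: a steel bar 40 x 14 mm, 15 mm high, in the middle of an identical fixed steel tab 80 x 44 x 5 mm. Its top is flat, rigid, 20 mm above the table. z up, x along the bar's and the tab's length. The two tabs may stand either way round.
- bridge: The hand rest: a loose pale wooden bridge, 360 mm long (its x, pointing roughly away from the robot), 70 mm wide (y) and 70 mm high, a 12 mm plank on two end feet, 0.6 kg. It stands between the pins and the plate. Origin at the centre of its underside, z up.
- plate: Copper plate, 110 (x) x 80 (y) x 8 mm, lying flat, fixed to the table. Origin at the centre of its underside, z up. It has one round hole.
- hole (a point): Centre of the mouth of the plate's hole (16 mm wide, right through, vertical), level with the plate's top, 8 mm above the table; it lies off the plate's middle, 20 mm along the plate's x and 12 mm along its y. Same axes as the plate.
- jar: Bystander: closed amber glass jar with a steel lid, 60 mm wide, 75 mm high, loose, near the plate's far side. Origin at the centre of its underside.
- tape_roll: Bystander: cardboard tape core, 90 mm wide, 25 mm high, lying flat, loose, beyond the pins. Origin at the centre of its underside.
- sanding_block: Bystander: cork block 90 x 55 x 35 mm, loose, on the robot's side of the stand. Origin at the centre of its underside.

How it is judged:
On the way, in this order (a step that is already met when the one before it is completed fails the run):
1. the awl's point touches the top of the round pin (contact force between awl and tab_round above 0.2 N and distance between awl_tip and pin_round below 0.011 m and contact force between awl and the fingers above 0.5 N), for 0.1 s.
2. then the awl's point touches the top of the oblong pin (contact force between awl and tab_oblong above 0.2 N and distance between awl_tip and pin_oblong below 0.021 m and contact force between awl and the fingers above 0.5 N), for 0.1 s.
3. the awl is carried over the hand rest (z of awl_tip in the frame of bridge above 0.07 m and y of awl_tip in the frame of bridge between -0.06 and 0.06 m and x of awl_tip in the frame of bridge between -0.21 and 0.21 m and contact force between awl and the fingers above 0.5 N), for 0.04 s.
At the end, for the whole second after the job is handed in: The gripper still holds the awl, at rest and upright (within 8 degrees), its point within 6 mm sideways of the hole's centre and 3 to 18 mm above the plate's top, touching neither the plate nor anything else; the hand rest, jar, tape core and cork block stand within 20 mm of where they were (horizontal distance between awl_tip and hole below 0.006 m and z of awl_tip in the frame of hole between 0.003 and 0.018 m and angle between awl_tip's own z axis and vertical below 0.14 rad and linear speed of awl below 0.02 m/s and angular speed of awl below 0.2 rad/s and contact force between awl and the fingers above 0.5 N and contact force between awl and plate below 0.05 N and contact force between awl and bridge below 0.05 N and contact force between awl and jar below 0.05 N and distance of each of bridge, jar, tape_roll, sanding_block from where it was at the start of the episode below 0.02 m and angle between each of bridge, jar, tape_roll, sanding_block's own z axis and vertical below 0.1 rad); the arm keeps its last pose, push and grip.
It fails at once if the awl touches the plate (contact force between awl and plate above 0.3 N).
It fails at once if the hand rest is shifted more than 20 mm or tipped (distance of bridge from where it was at the start of the episode above 0.02 m or angle between bridge's own z axis and vertical above 0.2 rad).
It fails at once if the jar is shifted more than 20 mm or tipped (distance of jar from where it was at the start of the episode above 0.02 m or angle between jar's own z axis and vertical above 0.2 rad).
It fails at once if the tape core is shifted more than 20 mm or tipped (distance of tape_roll from where it was at the start of the episode above 0.02 m or angle between tape_roll's own z axis and vertical above 0.2 rad).
It fails at once if the cork block is shifted more than 20 mm or tipped (distance of sanding_block from where it was at the start of the episode above 0.02 m or angle between sanding_block's own z axis and vertical above 0.2 rad).
It also fails if it takes over 56 s, if anything falls off the work surface, if the arm or the gripper's body presses on something with over 40 N, if the wrist force passes 120 N, or if a joint passes its speed limit or range.

## Working session

There is one attempt and no reset: what is moved stays moved. The work goes in short steps, Python scripts to look and compute and a tool call to move; the robot and the scene stay as the last step left them, time stands still between calls to the robot, and variables do not carry over. Pictures are saved under pics/ and viewed, at most 10 in all, crops included, and the job is handed in when it is done.

Besides the shell and the picture viewer there is one more tool, called after "Emit:" as name(argument=value, ...), one argument or row to a line, values as JSON. carry_out: Moves the arm, as the interface text tells. Its arguments: {"type":"object","properties":{"motion":{"type":"array"},"grip":{"type":"number"},"force":{"type":"number"}},"required":["motion"]}

```bash
ls; mkdir -p pics; cat > h.py <<'E'
import numpy as np, cv2
from rig import bot
from scipy.spatial.transform import Rotation as Ro
def cam(name):
    o=bot.get_obs(); c=bot.read_camera(name)
    if 'mount' in c:
        T=np.eye(4);T[:3,:3]=Ro.from_quat(o['tcp_rot']).as_matrix();T[:3,3]=o['eef_pos']
        M=np.linalg.inv(T@np.array(c['mount'])); c['R'],c['t']=M[:3,:3],M[:3,3]
    c['R']=np.array(c['R']);c['t']=np.array(c['t']);c['K']=np.array(c['camera_matrix']);c['D']=np.array(c['distortion'])
    return c
def px2w(c,uv,z):
    uv=np.array(uv,float).reshape(-1,1,2)
    n=cv2.undistortPoints(uv,c['K'],c['D']).reshape(-1,2)
    d=np.c_[n,np.ones(len(n))]@c['R']; C=-c['R'].T@c['t']
    return C+d*((z-C[2])/d[:,2])[:,None]
def w2px(c,X):
    return cv2.projectPoints(np.array(X,float).reshape(-1,1,3),cv2.Rodrigues(c['R'])[0],c['t'],c['K'],c['D'])[0].reshape(-1,2)
def save(c,f,s=None):
    im=c['image'][:,:,::-1]
    if s: im=im[s[1]:s[3],s[0]:s[2]]; k=min(800/im.shape[1],600/im.shape[0]); im=cv2.resize(im,None,fx=k,fy=k)
    cv2.imwrite(f,im)
E
python3 - <<'E'
from h import *
np.set_printoptions(precision=4,suppress=True)
ims=[]
for n in ['top','scene']:
    c=cam(n); save(c,f'pics/{n}0.png'); print(n,'C',-c['R'].T@c['t'], c['R'][2])
    for l,z in [('awl_grip',.138),('stand',.07),('pin_round',.02),('pin_oblong',.02),('bridge',.07),('plate',.008),('hole',.008),('jar',.075),('tape_roll',.025),('sanding_block',.035)]:
        for m in bot.cut_out(l,n)[:2]:
            k=m['mask'].astype(np.uint8); cs=max(cv2.findContours(k,0,2)[0],key=len,default=None)
            if cs is None: continue
            w=px2w(c,cs,z)[:,:2]
            r=cv2.minAreaRect(w.astype(np.float32))
            print(l,round(m['score'],2),np.round(m['extent']),np.array(r[0]),np.array(r[1]),round(r[2],1))
E
```

```text
pics
top C [0.4321 0.029  1.024 ] [ 0.1378 -0.0042 -0.9904]
awl_grip 0.47 [162. 221.  20.  15.] [0.5184 0.3473] [0.0441 0.0251] 80.3
stand 0.65 [170. 224.  38.  36.] [0.5193 0.3489] [0.0901 0.07  ] 83.3
stand 0.58 [261. 249.  36.  29.] [0.4634 0.1486] [0.0454 0.0769] 19.6
pin_round 0.78 [262. 249.  33.  21.] [0.4646 0.1554] [0.0438 0.0785] 17.9
pin_round 0.41 [258. 124.  33.  38.] [0.7712 0.166 ] [0.0975 0.0904] 1.1
pin_oblong 0.69 [274. 179.  34.  20.] [0.6321 0.1271] [0.0805 0.0452] 81.5
bridge 0.6 [348. 206.  41. 159.] [ 0.5611 -0.0485] [0.3573 0.0742] 2.1
plate 0.93 [451. 198.  33.  45.] [ 0.5819 -0.304 ] [0.0822 0.1121] 83.5
hole 0.87 [451. 201.  35.  42.] [ 0.5821 -0.3043] [0.0817 0.1115] 83.2
jar 0.67 [410. 132.  30.  31.] [ 0.7323 -0.1968] [0.0588 0.0787] 55.5
tape_roll 0.58 [257. 124.  33.  36.] [0.7683 0.1665] [0.0938 0.0879] 0.3
sanding_block 0.76 [225. 300.  43.  45.] [0.3448 0.2381] [0.0605 0.096 ] 59.2
sanding_block 0.37 [350. 207.  42. 161.] [ 0.5649 -0.0515] [0.3728 0.0791] 1.7
scene C [1.219  0.6297 0.8838] [-0.5607 -0.49   -0.6675]
awl_grip 0.78 [436. 244.  19.  29.
[... 278 characters left out ...]
3.  29.] [0.6511 0.1407] [0.0811 0.045 ] 82.9
pin_oblong 0.19 [192. 207.  26.  34.] [ 0.7363 -0.2209] [0.1401 0.0601] 57.8
bridge 0.92 [280. 199. 112.  97.] [ 0.5809 -0.0236] [0.3951 0.1188] 2.4
plate 0.7 [220. 167.  47.  29.] [ 0.5875 -0.2987] [0.0916 0.1152] 83.3
hole 0.58 [219. 171.  45.  29.] [ 0.5868 -0.2989] [0.0854 0.1134] 84.8
jar 0.85 [192. 209.  26.  37.] [ 0.7667 -0.1677] [0.1329 0.0563] 55.6
jar 0.45 [437. 246.  22.  29.] [0.497  0.3487] [0.0941 0.0342] 19.8
tape_roll 0.82 [293. 296.  41.  35.] [0.7801 0.1747] [0.099  0.0828] 41.1
tape_roll 0.38 [192. 209.  25.  37.] [ 0.7371 -0.2169] [0.1389 0.0614] 57.8
sanding_block 0.83 [427. 205.  44.  26.] [0.364 0.25 ] [0.0805 0.1043] 57.4
```

```bash
python3 - <<'E'
import cv2,numpy as np
a=cv2.imread('pics/top0.png')[100:340,130:500];a=cv2.resize(a,(800,519),interpolation=2)
cv2.imwrite('pics/topc.png',a)
E
```

```text
(no output)
```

View pics/topc.png

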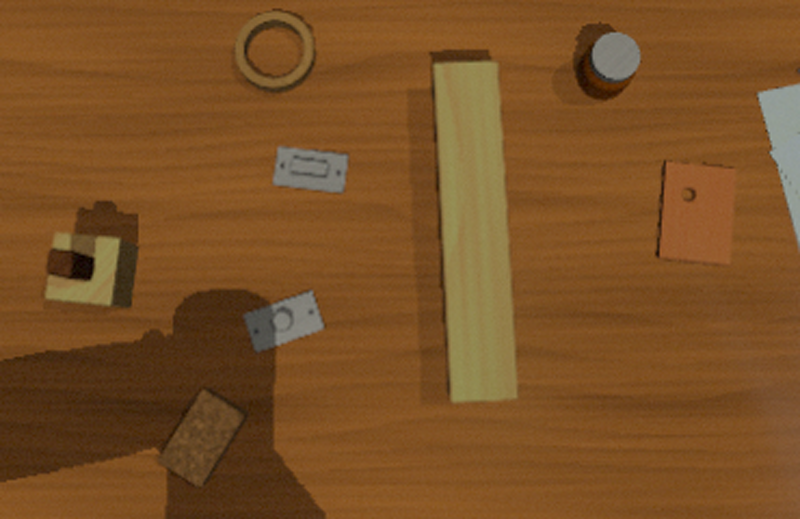

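View pics/scene0.png

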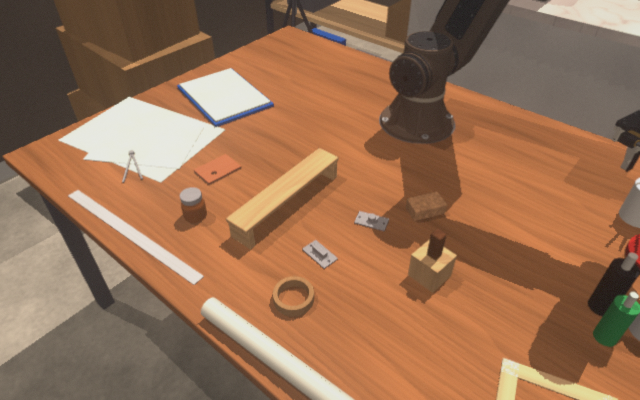

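```bash
python3 - <<'E'
from h import *
np.set_printoptions(precision=4,suppress=True)
o=bot.get_obs(); print(o['t'],o['eef_pos'],Ro.from_quat(o['tcp_rot']).as_matrix(),o['width'],o['ft_force'])
w=cam('wrist'); print(w['mount']); print(w['K'])
c=cam('top'); 
print('hole top',px2w(c,[448.7,189.7],.008),'round pin',px2w(c,[130+282.5*.4625,100+320*.4625],.02),'obl',px2w(c,[130+311*.4625,100+167*.4625],.02))
# stand + plate fit by mask
from scipy.optimize import minimize
def fit(l,s,x0,extra=None):
    obs=[]
    for n in ['top','scene']:
        cc=cam(n); m=bot.cut_out(l,n)[0]['mask']; obs.append((cc,m))
    P=np.array([[a,b,d] for a in(-.5,.5) for b in(-.5,.5) for d in(0,1)])*s
    def f(x):
        e=0
        for cc,m in obs:
            X=P.copy(); r=Ro.from_euler('z',x[2]).apply(X); r[:,:2]+=x[:2]
            k=np.zeros((1600,2560),np.uint8); h=cv2.convexHull((w2px(cc,r)*4+1.5).astype(np.float32)).astype(np.int32)
            cv2.fillConvexPoly(k,h,1); k=cv2.resize(k.astype(np.float32),(640,400),interpolation=cv2.INTER_AREA)
            e+=np.abs(k-m).sum()
        return e
    r=minimize(f,x0,method='Nelder-Mead',options=dict(initial_simplex=np.array([x0]*4)+np.vstack([[0,0,0],np.diag([.01,.01,.1])]),maxiter=120))
    print(l,r.x,r.fun); return r.x
fit('stand',[.07,.07,.07],[.515,.345,-.1])
p=fit('plate',[.11,.08,.008],[.582,-.304,1.47]) 
for q in (0,np.pi): print('hole',Ro.from_euler('z',p[2]+q).apply([.02,.012,0])[:2]+p[:2])
fit('pin_round',[.08,.044,.005],[.4646,.153,1.88])
fit('pin_oblong',[.08,.044,.005],[.632,.127,1.42])
E
```

```text
1.1 [0.2006 0.6445 0.2266] [[ 0.9548 -0.2972  0.    ]
 [-0.2972 -0.9548  0.0001]
 [ 0.     -0.0001 -1.    ]] 0.08780815386380778 [-0.4754  0.002  -0.0491]
[[ 0.0008 -0.9665 -0.2568  0.0687]
 [ 1.      0.0009 -0.0001  0.0001]
 [ 0.0003 -0.2568  0.9665 -0.1576]
 [ 0.      0.      0.      1.    ]]
[[289.5357   0.     318.3697]
 [  0.     289.5357 195.6108]
 [  0.       0.       1.    ]]
hole top [[ 0.6034 -0.2981  0.008 ]] round pin [[0.4667 0.1554 0.02  ]] obl [[0.6353 0.1251 0.02  ]]
stand [ 0.5243  0.3609 -0.1357] 1281.25
plate [ 0.5824 -0.3053  3.022 ] 163.875
hole [ 0.5611 -0.3149]
hole [ 0.6037 -0.2958]
pin_round [0.4673 0.1575 1.8728] 149.5
pin_oblong [0.6382 0.1289 1.4154] 132.5625
```

Emit:
carry_out(
  motion=[
    [0.043,0.021,0,-0.02],
    [0.086,0.042,0,-0.04],
    [0.129,0.063,0,-0.06],
    [0.172,0.084,0,-0.08],
    [0.215,0.105,0,-0.1],
    [0.258,0.126,0,-0.12],
    [0.301,0.147,0,-0.14],
    [0.344,0.168,0,-0.16],
    [0.388,0.189,0,-0.17],
    [0.388,0.189,0,-0.17],
    [0.388,0.189,0,-0.17],
    [0.388,0.189,0,-0.17],
  ],
  grip=0.0876,
  force=30,
)

```text
t: 3.2
eef_pos: [0.5146, 0.3491, 0.2266]
tcp_rot: [0.998, -0.066, -0.0, -0.0]
ft_force: [0.0, -0.1, -1.1]
width: 0.0875
gripper_force: 0.0
```

```bash
python3 - <<'E'
from h import *
np.set_printoptions(precision=4,suppress=True)
o=bot.get_obs(); print(o['t'],o['eef_pos'],Ro.from_quat(o['tcp_rot']).as_euler('xyz'),np.abs(o['joint_vel']).max())
c=cam('wrist'); save(c,'pics/w1.png'); np.savez('w1.npz',R=c['R'],t=c['t'],K=c['K'],D=c['D'])
for l,z in [('awl_grip',.138),('stand',.07)]:
    for m in bot.cut_out(l,'wrist')[:1]:
        cs=max(cv2.findContours(m['mask'].astype(np.uint8),0,2)[0],key=len)
        r=cv2.minAreaRect(px2w(c,cs,z)[:,:2].astype(np.float32)); print(l,m['score'],m['extent'],r)
E
```

```text
3.2 [0.5146 0.3491 0.2266] [-3.1414  0.0001 -0.1317] 0.019684096528891547
awl_grip 0.94 [302.1, 186.2, 28.8, 39.4] ((0.5281123518943787, 0.3594260513782501), (0.025248151272535324, 0.03487050160765648), 82.53330993652344)
stand 0.91 [308.6, 177.1, 66.2, 67.4] ((0.5246837139129639, 0.3593329191207886), (0.0709039568901062, 0.07484423369169235), 83.90946960449219)
```

View pics/w1.png

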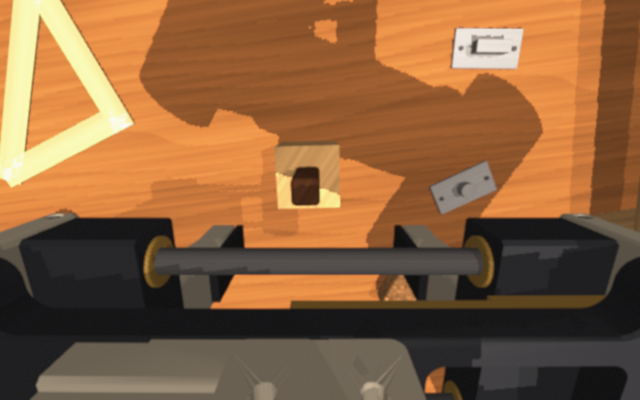

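Emit:
carry_out(
  motion=[
    [0.007,-0.0113,0.02,0],
    [0.007,-0.0113,0.06,0],
    [0.007,-0.0113,0.1,0],
    [0.007,-0.0113,0.13,0],
    [0.007,-0.0113,0.1416,0],
    [0.007,-0.0113,0.1416,0],
    [0.007,-0.0113,0.1416,0],
  ],
)

```text
t: 4.05
eef_pos: [0.5239, 0.36, 0.0864]
tcp_rot: [0.998, -0.065, 0.001, -0.001]
ft_force: [0.3, 1.3, 0.7]
width: 0.0874
gripper_force: 0.0
```

Emit:
carry_out(
  motion=[
    [0,0,0,0],
    [0,0,0,0],
    [0,0,0,0],
    [0,0,0,0],
    [0,0,0,0],
    [0,0,0,0],
    [0,0,0,0],
    [0,0,0,0],
  ],
  grip=0,
  force=40,
)

```text
t: 4.85
eef_pos: [0.5234, 0.359, 0.0849]
tcp_rot: [0.998, -0.066, -0.0, 0.0]
ft_force: [-0.0, 0.6, 0.1]
width: 0.0289
gripper_force: 0.0
```

Emit:
carry_out(
  motion=[
    [0,0,0,0],
    [0,0,0,0],
    [0,0,0,0],
    [0,0,0,0],
  ],
)

```text
t: 5.25
eef_pos: [0.5234, 0.3589, 0.0849]
tcp_rot: [0.998, -0.066, -0.0, 0.0]
ft_force: [-0.1, 0.2, -0.2]
width: 0.026
gripper_force: 40.0
```

Emit:
carry_out(
  motion=[
    [0,0,-0.02,0],
    [0,0,-0.05,0],
    [0,0,-0.085,0],
    [0,0,-0.095,0],
    [-0.004,0.03,-0.095,0],
    [-0.01,0.07,-0.095,0],
    [-0.016,0.115,-0.085,0],
    [-0.022,0.16,-0.065,0],
    [-0.028,0.195,-0.05,0],
    [-0.0294,0.2076,-0.05,0],
    [-0.0294,0.2076,-0.05,0],
    [-0.0294,0.2076,-0.05,0],
  ],
)

```text
t: 6.45
eef_pos: [0.4677, 0.1576, 0.1355]
tcp_rot: [0.998, -0.066, 0.001, -0.0]
ft_force: [0.2, 1.1, -1.4]
width: 0.0258
gripper_force: 40.0
```

```bash
python3 - <<'E'
from h import *
np.set_printoptions(precision=4,suppress=True)
o=bot.get_obs(); print(o['t'],o['eef_pos'],o['ft_force'],o['width'],o['gripper_force'])
R=Ro.from_quat(o['tcp_rot']).as_matrix();e=np.array(o['eef_pos'])
tip=e+R@[0,0,.075]; pin=[.467,.1565,.02]
for n in ['wrist','scene','top']:
    c=cam(n); save(c,f'pics/{n}2.png'); print(n,'tip',w2px(c,tip),'pin',w2px(c,pin))
    for l in ['pin_round','awl_grip','pin_oblong']:
        for m in bot.cut_out(l,n)[:1]:
            ys,xs=np.nonzero(m['mask']); print(l,m['score'],m['extent'])
            if l!='awl_grip' and len(xs)>3:
                cs=max(cv2.findContours(m['mask'].astype(np.uint8),0,2)[0],key=len); print(cv2.minAreaRect(px2w(c,cs,.005)[:,:2].astype(np.float32)))
w=cv2.imread('pics/wrist2.png');s=cv2.imread('pics/scene2.png')[170:270,300:460]
cv2.imwrite('pics/m2.png',np.vstack([cv2.resize(w[60:310,160:480],(500,390),interpolation=2)[:, :],cv2.resize(s,(500,210),interpolation=2)]))
E
```

```text
6.45 [0.4677 0.1576 0.1355] [ 0.1574  1.0589 -1.3865] 0.02582071318031758 39.996968507766724
wrist tip [[318.294  203.5098]] pin [[319.6418 192.3841]]
pin_round 0.82 [317.0, 187.6, 89.7, 70.3]
((0.4683734178543091, 0.1583518385887146), (0.04516348987817764, 0.08105938136577606), 17.764978408813477)
awl_grip 0.86 [316.5, 253.2, 61.2, 92.3]
pin_oblong 0.6 [327.9, 14.1, 97.2, 28.2]
((0.6242549419403076, 0.1299719661474228), (0.08186636120080948, 0.021304888650774956), 82.473876953125)
scene tip [[372.6829 203.7138]] pin [[371.4054 215.0134]]
pin_round 0.96 [369.1, 220.8, 33.4, 18.8]
((0.47122955322265625, 0.15984323620796204), (0.04848714917898178, 0.07992146164178848), 18.894927978515625)
awl_grip 0.48 [374.0, 184.9, 7.4, 31.6]
pin_oblong 0.89 [320.2, 253.3, 34.5, 28.1]
((0.640048623085022, 0.1320372223854065), (0.08275124430656433, 0.04820292443037033), 80.73118591308594)
top tip [[257.4113 246.9303]] pin [[260.2054 247.889 ]]
pin_oblong 0.83 [274.9, 178.8, 32.1, 22.3]
((0.63542640209198, 0.12800627946853638), (0.07628364115953445, 0.04473428800702095), 81.1625747680664)
```

View pics/m2.png

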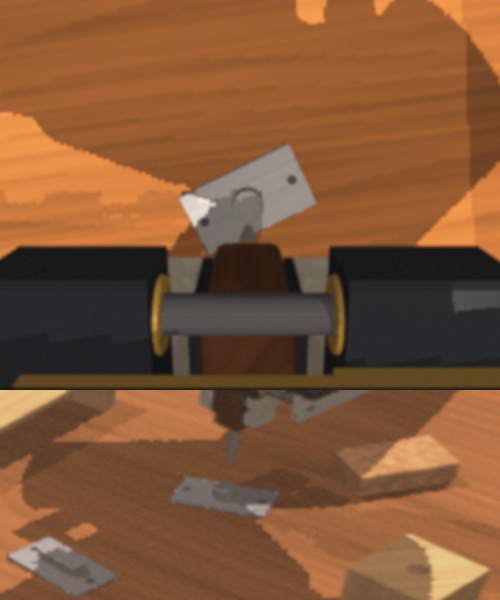

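Emit:
carry_out(
  motion=[
    [0,0,0.015,0],
    [0,0,0.028,0],
    [0,0,0.034,0],
    [0,0,0.036,0],
    [0,0,0.036,0],
    [0,0,0.036,0],
    [0,0,0.036,0],
    [0,0,0.036,0],
  ],
)

```text
t: 7.85
eef_pos: [0.4671, 0.1572, 0.0994]
tcp_rot: [0.998, -0.066, 0.0, -0.0]
ft_force: [0.4, 0.3, -0.5]
width: 0.0256
gripper_force: 40.0
```

Emit:
carry_out(
  motion=[
    [0,0,0.001,0],
    [0,0,0.001,0],
    [0,0,0.002,0],
    [0,0,0.002,0],
    [0,0,0.003,0],
    [0,0,0.003,0],
  ],
)

```text
t: 8.45
eef_pos: [0.4669, 0.157, 0.0958]
tcp_rot: [0.998, -0.066, -0.0, 0.0]
ft_force: [0.4, 0.2, -1.7]
width: 0.0257
gripper_force: 40.0
```

Emit:
carry_out(
  motion=[
    [0,0,0.0005,0],
    [0,0,0.001,0],
    [0,0,0.001,0],
    [0,0,0.001,0],
  ],
)

```text
t: 8.85
eef_pos: [0.4669, 0.157, 0.095]
tcp_rot: [0.998, -0.066, -0.0, -0.0]
ft_force: [-0.8, -0.1, -1.3]
width: 0.0255
gripper_force: 40.0
```

Emit:
carry_out(
  motion=[
    [0,0,0.0005,0],
    [0,0,0.001,0],
    [0,0,0.001,0],
    [0,0,0.001,0],
  ],
)

```text
t: 9.25
eef_pos: [0.4671, 0.1571, 0.0945]
tcp_rot: [0.998, -0.066, 0.0, -0.0]
ft_force: [-1.4, 0.5, 5.0]
width: 0.0264
gripper_force: 40.0
```

Emit:
carry_out(
  motion=[
    [0,0,0,0],
    [0,0,0,0],
    [0,0,0,0],
    [0,0,-0.01,0],
    [0,0,-0.03,0],
    [0.03,0.001,-0.03,0],
    [0.07,0.002,-0.03,0],
    [0.11,0.003,-0.03,0],
    [0.15,0.005,-0.03,0],
    [0.173,0.005,-0.03,0],
    [0.173,0.005,-0.03,0],
    [0.173,0.005,-0.03,0],
  ],
)

```text
t: 10.45
eef_pos: [0.6376, 0.129, 0.1235]
tcp_rot: [0.998, -0.066, -0.001, 0.0]
ft_force: [-0.3, -0.9, -1.1]
width: 0.0259
gripper_force: 40.0
```

```bash
python3 - <<'E'
from h import *
np.set_printoptions(precision=4,suppress=True)
o=bot.get_obs(); print(o['t'],o['eef_pos'],o['ft_force'],o['width'],o['gripper_force'])
R=Ro.from_quat(o['tcp_rot']).as_matrix();e=np.array(o['eef_pos'])
tip=e+R@[0,0,.075]
for n in ['wrist','scene']:
    c=cam(n); save(c,f'pics/{n}3.png'); print(n,'tip',w2px(c,tip))
    for m in bot.cut_out('pin_oblong',n)[:1]:
        print(m['score'],m['extent'])
        cs=max(cv2.findContours(m['mask'].astype(np.uint8),0,2)[0],key=len); print(cv2.minAreaRect(px2w(c,cs,.005)[:,:2].astype(np.float32)))
w=cv2.imread('pics/wrist3.png');s=cv2.imread('pics/scene3.png')[200:290,270:414]
cv2.imwrite('pics/m3.png',np.vstack([cv2.resize(w[100:260,220:420],(400,320),interpolation=2),cv2.resize(s,(400,250),interpolation=2)]))
E
```

```text
10.45 [0.6376 0.129  0.1235] [-0.3025 -0.8597 -1.0975] 0.02594942974026871 39.99675214290619
wrist tip [[318.2941 203.5116]]
0.91 [319.8, 190.4, 83.6, 39.8]
((0.6384644508361816, 0.12843750417232513), (0.07917167991399765, 0.043457623571157455), 82.43441009521484)
scene tip [[319.5137 240.1503]]
0.58 [321.5, 253.1, 30.7, 26.0]
((0.6413571238517761, 0.13173110783100128), (0.08021222800016403, 0.04525018855929375), 82.4637222290039)
```

View pics/m3.png

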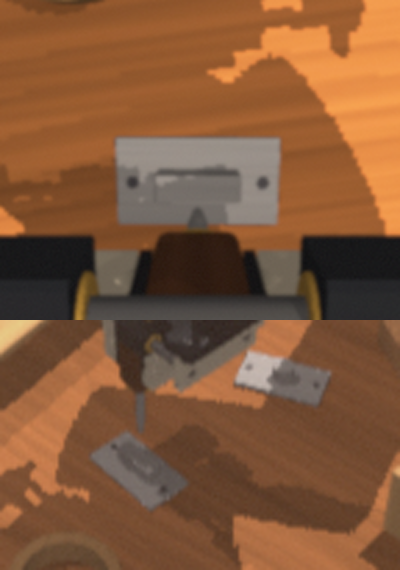

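Emit:
carry_out(
  motion=[
    [0.001,0,0.012,0],
    [0.001,0,0.022,0],
    [0.001,0,0.0265,0],
    [0.001,0,0.0275,0],
    [0.001,0,0.0275,0],
    [0.001,0,0.028,0],
    [0.001,0,0.0285,0],
    [0.001,0,0.029,0],
    [0.001,0,0.029,0],
    [0.001,0,0.029,0],
  ],
)

```text
t: 11.65
eef_pos: [0.6388, 0.1292, 0.095]
tcp_rot: [0.998, -0.066, 0.0, -0.0]
ft_force: [-0.1, -0.2, -1.6]
width: 0.0261
gripper_force: 40.0
```

Emit:
carry_out(
  motion=[
    [0,0,0.0005,0],
    [0,0,0.001,0],
    [0,0,0.001,0],
    [0,0,0.001,0],
    [0,0,0.001,0],
  ],
)

```text
t: 12.15
eef_pos: [0.639, 0.1292, 0.0946]
tcp_rot: [0.998, -0.066, 0.0, -0.0]
ft_force: [-2.6, -0.1, 4.5]
width: 0.0254
gripper_force: 40.0
```

Emit:
carry_out(
  motion=[
    [0,0,0,0],
    [0,0,0,0],
    [0,0,0,0],
    [0,0,-0.02,0],
    [0,0,-0.055,0],
    [0,0,-0.09,0],
    [0.001,0.025,-0.09,0],
    [0.003,0.06,-0.09,0],
    [0.005,0.1,-0.09,0],
    [0.007,0.14,-0.09,0],
    [0.009,0.18,-0.09,0],
    [0.011,0.22,-0.09,0],
  ],
)

```text
t: 13.35
eef_pos: [0.6203, -0.0917, 0.1836]
tcp_rot: [0.998, -0.066, -0.0, -0.0]
ft_force: [0.5, 0.4, -1.1]
width: 0.0258
gripper_force: 40.0
```

Emit:
carry_out(
  motion=[
    [0.002,0.04,0,0],
    [0.004,0.08,0,0],
    [0.006,0.12,0,0],
    [0.008,0.16,0,0],
    [0.009,0.19,0,0],
    [0.0096,0.205,0,0],
    [0.0096,0.2068,0.02,0],
    [0.0096,0.2068,0.04,0],
    [0.0096,0.2068,0.04,0],
    [0.0096,0.2068,0.04,0],
    [0.0096,0.2068,0.04,0],
  ],
)

```text
t: 14.45
eef_pos: [0.6039, -0.2964, 0.1452]
tcp_rot: [0.998, -0.065, 0.001, 0.0]
ft_force: [0.1, -0.3, -0.7]
width: 0.026
gripper_force: 40.0
```

```bash
python3 - <<'E'
from h import *
np.set_printoptions(precision=4,suppress=True)
o=bot.get_obs(); print(o['t'],o['eef_pos'],Ro.from_quat(o['tcp_rot']).as_euler('xyz'),o['ft_force'],o['width'],o['gripper_force'])
R=Ro.from_quat(o['tcp_rot']).as_matrix();e=np.array(o['eef_pos'])
tip=e+R@[0,0,.0746]
for n in ['wrist','scene']:
    c=cam(n); save(c,f'pics/{n}4.png'); print(n,'tip',w2px(c,tip),'hole',w2px(c,[.6035,-.297,.008]))
    np.savez(n+'4.npz',R=c['R'],t=c['t'],K=c['K'],D=c['D'])
    for m in bot.cut_out('plate',n)[:1]:
        print(m['score'],m['extent'])
        cs=max(cv2.findContours(m['mask'].astype(np.uint8),0,2)[0],key=len); print(cv2.minAreaRect(px2w(c,cs,.008)[:,:2].astype(np.float32)))
w=cv2.imread('pics/wrist4.png');s=cv2.imread('pics/scene4.png')[130:210,170:270]
cv2.imwrite('pics/m4.png',np.hstack([cv2.resize(w[100:260,220:420],(500,400),interpolation=2),cv2.resize(s,(300,240),interpolation=2)[[*range(240)]+[239]*160]]))
E
```

```text
14.45 [ 0.6039 -0.2964  0.1452] [ 3.1411 -0.0016 -0.131 ] [ 0.0607 -0.2595 -0.7294] 0.025959497119781284 39.996920228004456
wrist tip [[318.295  203.6452]] hole [[318.8497 187.2138]]
0.89 [330.5, 187.5, 76.8, 69.6]
((0.5999376773834229, -0.3074384033679962), (0.08084092289209366, 0.07962874323129654), 82.5412826538086)
scene tip [[210.1421 154.4495]] hole [[213.6139 171.8045]]
0.82 [220.0, 167.9, 42.8, 34.6]
((0.58770751953125, -0.29866164922714233), (0.08766373991966248, 0.11415772140026093), 83.2581558227539)
```

View pics/m4.png

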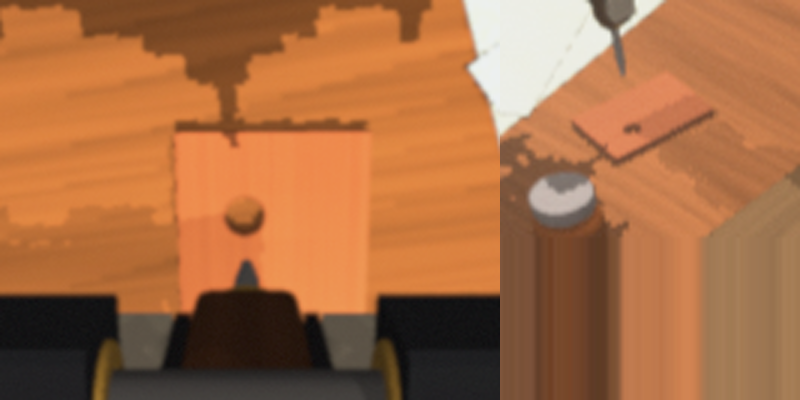

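Emit:
carry_out(
  motion=[
    [0.001,0,0.015,0],
    [0.0014,0,0.03,0],
    [0.0014,0,0.038,0],
    [0.0014,0,0.042,0],
    [0.0014,0,0.044,0],
    [0.0014,0,0.044,0],
    [0.0014,0,0.044,0],
    [0.0014,0,0.044,0],
  ],
)

```text
t: 15.45
eef_pos: [0.6048, -0.2969, 0.1006]
tcp_rot: [0.998, -0.066, 0.0, 0.0]
ft_force: [-0.0, 0.3, -0.6]
width: 0.0256
gripper_force: 40.0
```

```bash
python3 - <<'E'
from h import *
np.set_printoptions(precision=4,suppress=True)
o=bot.get_obs(); print(o['t'],o['eef_pos'],Ro.from_quat(o['tcp_rot']).as_euler('xyz'),o['ft_force'],o['width'],o['gripper_force'])
R=Ro.from_quat(o['tcp_rot']).as_matrix();e=np.array(o['eef_pos'])
tip=e+R@[0,0,.0746]
for n in ['wrist','scene']:
    c=cam(n); save(c,f'pics/{n}5.png'); print(n,'tip',w2px(c,tip),'hole',w2px(c,[tip[0],tip[1],.008]))
w=cv2.imread('pics/wrist5.png');s=cv2.imread('pics/scene5.png')[140:190,190:250]
cv2.imwrite('pics/m5.png',np.hstack([cv2.resize(w[160:240,270:370],(500,400),interpolation=2),cv2.resize(s,(300,250),interpolation=2)[[*range(250)]+[249]*150]]))
E
```

```text
15.45 [ 0.6048 -0.2969  0.1006] [ 3.1415 -0.001  -0.1317] [-0.0168  0.2706 -0.5785] 0.02562953833781386 39.99689698219299
wrist tip [[318.2944 203.6456]] hole [[318.3025 197.9778]]
scene tip [[212.2963 167.1332]] hole [[213.2631 172.0535]]
```

View pics/m5.png

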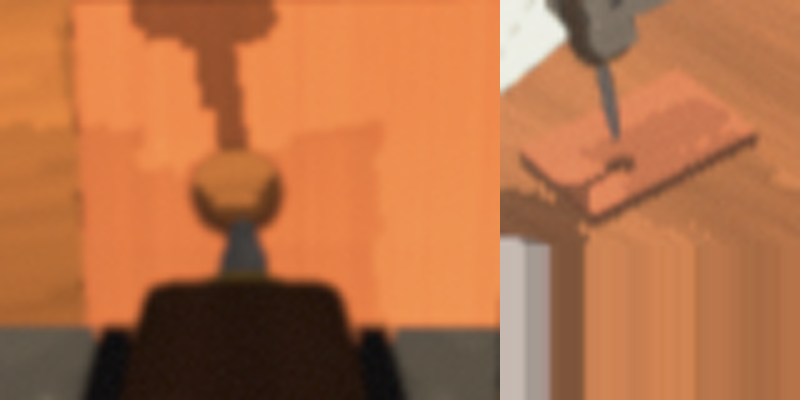

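Emit:
carry_out(
  motion=[
    [0.001,-0.001,0.003,0],
    [0.001,-0.001,0.006,0],
    [0.001,-0.001,0.0075,0],
    [0.001,-0.001,0.0075,0],
    [0.001,-0.001,0.0075,0],
    [0.001,-0.001,0.0075,0],
    [0.001,-0.001,0.0075,0],
    [0.001,-0.001,0.0075,0],
    [0.001,-0.001,0.0075,0],
    [0.001,-0.001,0.0075,0],
  ],
)

```text
t: 16.55
eef_pos: [0.6056, -0.2959, 0.0925]
tcp_rot: [0.998, -0.066, 0.0, 0.0]
ft_force: [0.3, 0.4, -1.3]
width: 0.0261
gripper_force: 40.0
```

```bash
python3 - <<'E'
from h import *
o=bot.get_obs(); print(o['t'],o['eef_pos'],o['ft_force'],np.abs(o['joint_vel']).max())
w=cam('wrist');s=cam('scene')
cv2.imwrite('pics/m6.png',np.hstack([cv2.resize(w['image'][160:240,270:370,::-1],(500,400),interpolation=2),cv2.resize(s['image'][140:190,190:250,::-1],(300,250),interpolation=2)[[*range(250)]+[249]*150]]))
E
```

```text
16.55 [ 0.60558729 -0.2959343   0.09251225] [ 0.28805595  0.38342094 -1.26804026] 0.0016075854129024448
```

View pics/m6.png

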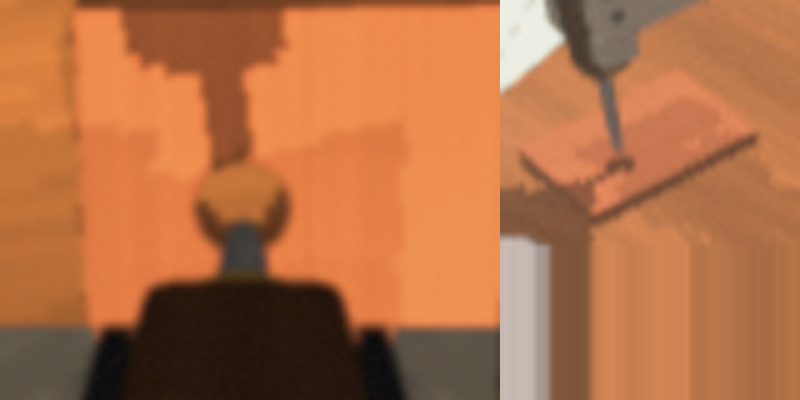

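The last picture shows the hole's mouth centred at about (242, 205) in the crop and the point at column 243. That puts it within about 2 mm of centre and roughly 1 cm above the plate.

```bash
python3 -c "
from rig import bot
print(bot.job_done())"
```

```text
the job is handed in; nothing more can be done
None
```

I handed the job in at about 16.6 s. The awl touched the round pin, then the oblong pin (about 5 N each), was carried over the hand rest, and is held upright about 1 cm above the plate's hole, within roughly 2 mm of centre. I saw no contact with the plate or the loose items, though I didn't re-measure those items, and the hand-in returned no verdict.

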